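# Show the coaster's underside to the web camera

## Task

The shop wants to see the underside of the wooden coaster with the tab. Hang the steel cup that stands on it by its handle on the hook and let go of it, then pick up the coaster and hold it in the air with its underside squarely facing the web camera's lens, the disc centred on the lens axis 160 mm from the lens. Finish while still holding it there, without touching the camera, and leave the other things on the shelf where they are.

Things in the scene. Friction and masses are not known exactly. Their poses are not given: they have to be found in the camera images.
- coaster: Loose wooden paddle coaster, 110 g, 12 mm thick: a disc of 94 mm diameter with one straight tab, 26 mm wide, that reaches 93 mm from the disc's centre. Lies flat. Origin: centre of the disc's underside; z up out of the top face (away from the underside), the tab points along -x.
- coaster_tab (a point): Point on the tab to grip, 75 mm from the disc's centre, halfway up the thickness (axes as the coaster's).
- cup: Loose straight steel espresso cup, 160 g, 60 mm outer diameter, 60 mm tall, open top, standing upright on the coaster's disc with its centre within 5 mm of the disc's centre. Origin: centre of its underside; z up to the mouth; its one handle points along +y.
- cup_handle (a point): Centre of the opening in the cup's handle, 40 mm from the cup's axis and 32 mm above its underside. The handle is a loop of 7 mm round bar in the cup's y-z plane; the opening spans 30 to 50 mm from the axis and 15.5 to 48.5 mm above the underside.
- hook_stand: Fixed stand: foot disc (110 mm diameter, 12 mm high, centred 20 mm to -x of the post), 7 mm round steel post 196 mm high whose top bends into one hook along -x: the bar runs down to the notch, then up to the tip; nothing rises higher. Origin: post's foot on the table; z up. A hung cup swings about the bar until its handle is uppermost.
- hook_notch (a point): Lowest point of the 7 mm hook bar's centre line, 55 mm out from the post, 190 mm high, where the cup's handle hangs (axes as the stand's).
- hook_tip (a point): End of the hook bar's centre line, 85 mm out from the post, 200 mm high (axes as the stand's).
- webcam: Fixed web camera, a black block 46 x 80 x 26 mm with a round grey lens 34 mm across, on a small stand (foot 80 mm diameter), lens about 72 mm above the table. Origin: centre of the lens front; z: line of sight, which comes out of the lens towards the robot's side and rises 55 degrees above level; y is level.
- view (a point): The point in the air 160 mm from the lens along the line of sight, about 203 mm above the table; axes as the web camera's.
- saucer: Bystander: white ceramic saucer, 110 mm diameter, 14 mm high. Origin: centre of its underside.
- spoon: Bystander: metal spoon lying flat, 130 mm long, along its x axis.
- tamper: Bystander: steel tamper, 54 mm diameter foot, 64 mm tall. Origin: centre of its underside.
- round_coaster: Bystander: plain round wooden coaster without a tab, 92 mm diameter, 10 mm thick. Origin: centre of its underside.
- sugar_jar: Bystander: closed glass jar, 68 mm diameter, 95 mm tall. Origin: centre of its underside. (Fixed: behind these, at the far edge, a coffee grinder about 195 mm tall and a clear canister with a scoop on its rim; at the far right a kettle 200 mm tall.)

How it is judged:
On the way, in this order (a step that is already met when the one before it is completed fails the run):
1. the cup hangs by its handle on the hook, let go, on the hook alone (distance between cup_handle and hook_notch below 0.03 m and contact force between cup and hook_stand above 0.4 N and contact force between cup and the fingers below 0.1 N and linear speed of cup below 0.15 m/s), for 0.4 s.
2. the coaster is lifted clear of the shelf in the gripper (height (world z) of coaster above 0.06 m and contact force between coaster and the fingers above 1 N), for 0.2 s.
At the end, for the whole second after the job is handed in: Cup hangs still, free of the fingers, handle centre within 30 mm of the notch; gripper holds the coaster still, underside to the lens, its centre within 25 mm of the view point, square within 0.17 rad, touching neither camera nor hook stand (all of step 1 and distance between coaster and view below 0.025 m and angle between the z axis of coaster and the z axis of webcam, either way round below 0.17 rad and angle between coaster's own z axis and vertical below 1.2 rad and contact force between coaster and the fingers above 1 N and linear speed of coaster below 0.03 m/s and contact force between coaster and webcam below 0.05 N and contact force between coaster and hook_stand below 0.05 N); the arm keeps its last pose, push and grip.
It fails at once if a bystander is pushed more than 25 mm (distance of any of saucer, spoon, tamper, round_coaster, sugar_jar from where it was at the start of the episode above 0.025 m).
It fails at once if the web camera is touched (contact force between webcam and the arm above 0.5 N or contact force between webcam and the fingers above 0.5 N or contact force between webcam and coaster above 0.5 N or contact force between webcam and cup above 0.5 N).
It also fails if it takes over 72 s, if anything falls off the work surface, if the arm or the gripper's body presses on something with over 40 N, if the wrist force passes 120 N, or if a joint passes its speed limit or range.

## Robot

A 7-joint arm with a two-finger parallel gripper is mounted at the origin on the work surface. World frame = base frame: x ahead of the robot, y to its left, z up, the work surface at z = 0. Lengths are in m, angles in rad, forces in N, time in s.
With the tool pointing down it reaches from about 0.425 to 0.95 m from the base axis. Payload 16.7 kg.
Tool frame: the origin (TCP) lies between the finger pads; the fingertips stand 19 mm ahead of it and the grasp point (between the pads) is the TCP; z points along the fingers, y is the line along which they close (so a half turn about z gives the same grasp; the last joint's range is limited). The gripper opens to 94 mm and grips with 3 to 60 N. Pads are 16 mm wide; open, the fingers measure 119 mm over their backs; the gripper's body (75 mm by 177 mm) begins 78 mm behind the grasp point.
Start: joints at [0.965, 0.426, 0.074, 1.606, -0.034, 1.111, -0.067], TCP at [0.298, -0.606, 0.224] pointing down, gripper open.
Joint ranges: [-2.85, 2.85], [-0.5, 2.14], [-1.23, 1.37], [0.21, 2.46], [-1.02, 4.16], [0.16, 2.05], [-2.73, 2.73]. Speed limits (rad/s): [1.89, 1.89, 2.39, 2.39, 3.01, 3.01, 3.01].

## Interface

Orientations are given as a rotation vector (axis times angle).
In Python, from plant import arm gives the robot as it stands.
- The arm moves only by the shell command python3 nudge.py 'ROWS' [OPENING] [FORCE]. ROWS is rows parted by semicolons, their numbers by spaces, 1 to 12 of them, each of 6 numbers: dx, dy, dz in m, then a rotation vector rx, ry, rz in rad; each row is the pose to reach, as a shift and turn from the pose commanded when the command began, along the tool's axes at that moment; what a row does not reach only later rows make up. A row lasts 1/8 s, in which the tool goes at most 0.0625 m and 0.188 rad, less where a joint would pass 70% of its speed; a pose out of reach is approached as far as the arm can. OPENING is the finger opening in m, set as the command begins (- or left out keeps the last). The fingers move at their own pace and stop on an object; FORCE is the grip in N (left out, the last holds). Time passes only in rows, so rows that do not move let the fingers close. It prints the time, the measured TCP pose, the force, the opening and the grip force at its end.
- arm.get_state(): the state, without advancing time (a new reading comes with each control period).
- arm.grab_frame(name): name is "scene" or "top" or "wrist"; returns the picture (400x640x3 uint8, blue, green, red); there is no depth.
- arm.camera_params(name): a dict with "vfov" (degrees; the focal length in pixels is half the picture's height over the tangent of half this angle, whatever the lens; pixels are square), "cx", "cy" (the principal point, pixels), "k1" (the pictures are not rectified: a ray, as slopes to the right and down, at radius r is drawn at 1 + k1 r^2 times it, then the intrinsics apply), "rvec" (rotation vector, rad) and "tvec" (3), from world to camera coordinates, as OpenCV has them. Camera axes: x right, y down, z forward; pixel columns grow to the right and rows downward; lengths in m; the calibration is good to about 2 mm. A picture is of the moment at which its call begins: read the wrist's pose just before it. camera_params takes no time and is no camera call; for the wrist camera it gives the pose at the moment of the call.
- arm.finish_job(): hands the job in; it is judged then, once.
The state is a dict: "t": time; "qpos": joint angles; "joint_vel": joint speeds; "tau": joint torques, N m; "tcp_pos": TCP position; "orientation": TCP orientation; "ft_force": force on the tool from outside, world axes, zero at the start; "wrist_torque": the same for the moment, N m; "opening": finger opening in m; "gripper_force": force on a finger pad.
Only numpy, scipy, OpenCV 4.12 (cv2) and the standard library are available. Lean on these libraries where they do the work, as an engineer would, in place of code of your own. Each camera call takes 0.05 s, during which the arm holds its last target. There are 200 camera calls.

## Working session

There is one attempt and no reset: what is moved stays moved. The work goes in short steps, Python scripts to look and compute and a shell command to move; the robot and the scene stay as the last step left them, time stands still between calls to the robot, and variables do not carry over. Pictures are saved under pics/ and viewed, at most 10 in all, crops included, and the job is handed in when it is done.

```bash
ls; mkdir -p pics; python3 - <<'E'
from plant import arm
import cv2
print(arm.get_state())
for n in("scene","top","wrist"):
    print(n,arm.camera_params(n)); cv2.imwrite(f"pics/{n}0.png",arm.grab_frame(n))
E
```

```text
nudge.py
pics
plant.py
{'t': 0.0, 'qpos': array([ 0.9645107 ,  0.42668998,  0.07385947,  1.60662784, -0.03413013,
        1.11084437, -0.06714113]), 'joint_vel': array([-0.00120522,  0.00105905, -0.00044978, -0.0003785 ,  0.00151873,
       -0.00120119, -0.00013034]), 'tau': array([ 3.98933707e-05, -9.35818148e+01,  3.66693132e+00, -4.54206562e+01,
       -4.87061078e-02,  2.00079661e-02,  7.06708420e-05]), 'tcp_pos': array([ 0.29749957, -0.60541145,  0.22379471]), 'orientation': array([-3.05881829e+00, -7.10865777e-01,  5.72462752e-04]), 'ft_force': array([ 0.66569228, -0.55403114, -0.03430596]), 'wrist_torque': array([ 0.03457887, -0.00575847, -0.00454764]), 'gripper_force': 0.0, 'opening': 0.09412602325930493}
scene {'vfov': 43.01349900505813, 'cx': 319.2783345049513, 'cy': 204.1671144508061, 'k1': -0.1355194723917841, 'rvec': array([ 1.36777188,  2.25767466, -0.86214018]), 'tvec': array([ 0.27125286, -0.29540648,  1.77210708])}
top {'vfov': 56.13911484988117, 'cx': 328.8465031637442, 'cy': 200.60568291219946, 'k1': -0.04628360021013771, 'rvec': array([ 2.13636111, -2.13125583,  0.19032693]), 'tvec': array([0.00965456, 0.59740509, 1.04058163])}
wrist {'vfov': 61.59333198789835, 'cx': 315.88184171634106, 'cy': 198.14003626399682, 'k1': 0.022729696126426762, 'rvec': array([-2.46551238,  1.53475653,  0.21096471]), 'tvec': array([-0.67406394, -0.02791359,  0.39201842])}
```
View pics/scene0.png

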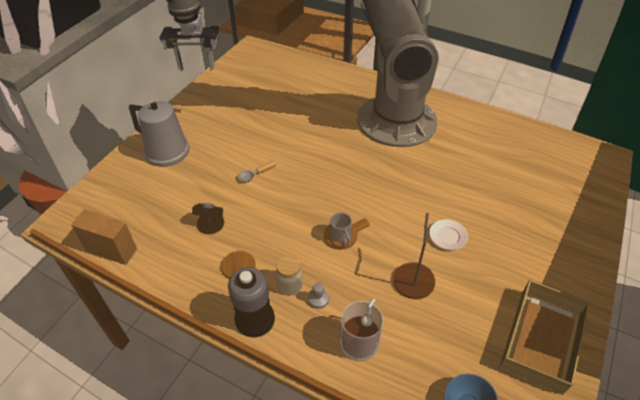

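View pics/top0.png

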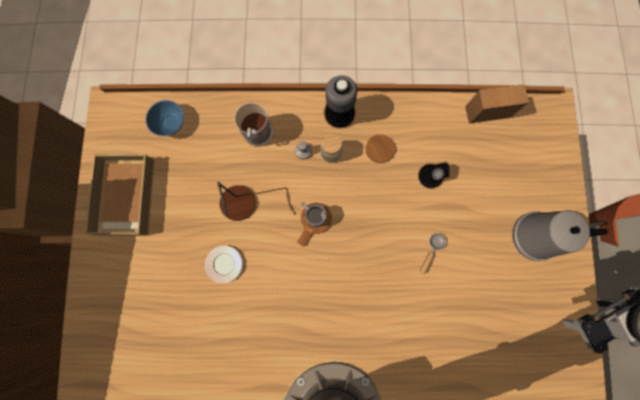

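Scene: cup at about (340,230), its tab pointing right, the hook stand's foot at (413,280), post top near (427,213). Top: cup at (315,215), tab end (305,242), stand foot (238,203), hook (222,185)–(245,195), webcam (433,175). I'll enlarge the key areas next.

```bash
cat > h.py <<'E'
import numpy as np, cv2
from scipy.spatial.transform import Rotation as R
from plant import arm
def ray(P,uv):
    f=200/np.tan(np.radians(P["vfov"])/2)
    d=(np.array(uv,float)-[P["cx"],P["cy"]])/f
    s=d.copy()
    for _ in range(20): s=d/(1+P["k1"]*(s@s))
    M=R.from_rotvec(P["rvec"]).as_matrix()
    v=M.T@np.r_[s,1]; return -M.T@P["tvec"], v/np.linalg.norm(v)
def plane(P,uv,z):
    c,v=ray(P,uv); return c+v*(z-c[2])/v[2]
def tri(rays):
    A=sum(np.eye(3)-np.outer(v,v) for c,v in rays); b=sum((np.eye(3)-np.outer(v,v))@c for c,v in rays)
    x=np.linalg.solve(A,b); return x,[round(float(np.linalg.norm(np.cross(x-c,v)))*1e3,1) for c,v in rays]
def proj(P,X):
    f=200/np.tan(np.radians(P["vfov"])/2)
    p=R.from_rotvec(P["rvec"]).as_matrix()@X+P["tvec"]; s=p[:2]/p[2]
    return s*(1+P["k1"]*(s@s))*f+[P["cx"],P["cy"]]
E
python3 - <<'E'
import cv2,numpy as np
t=cv2.imread("pics/top0.png");s=cv2.imread("pics/scene0.png")
up=lambda i,x,y,w,h,k:cv2.resize(i[y:y+h,x:x+w],None,fx=k,fy=k,interpolation=cv2.INTER_CUBIC)
a=up(t,205,170,133,80,6)[:, :798]   # 798x480
cv2.imwrite("pics/a.png",a)
b=up(s,320,200,133,100,6); cv2.imwrite("pics/b.png",b)
E
```

View pics/a.png

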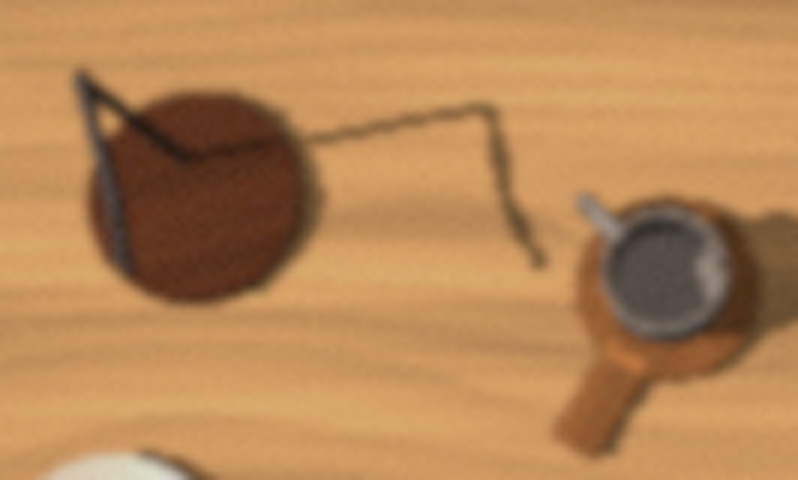

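View pics/b.png

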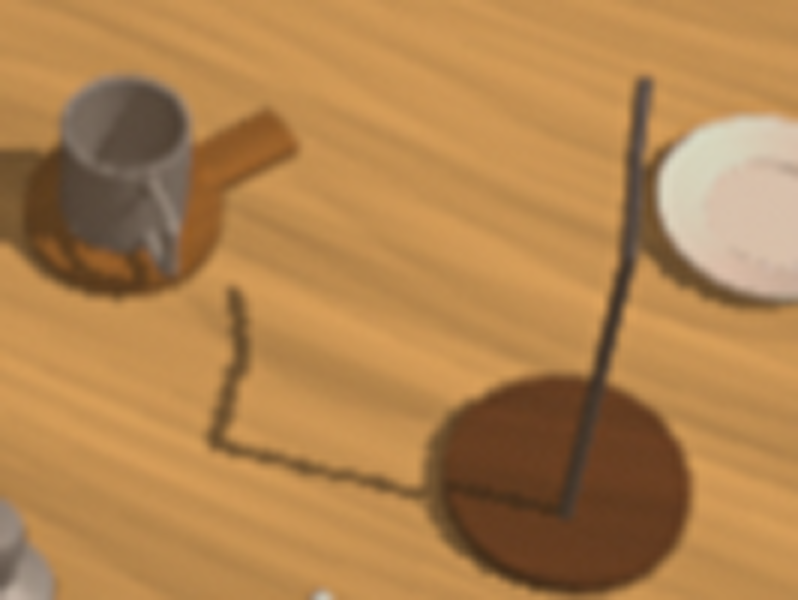

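Enlarged views. Top crop: post foot (188,157), post top (82,75), hook tip (127,268), cup rim centre (667,272), handle end (585,203), disc about (668,288), tab end (580,440). Scene crop: post foot (567,512), post top (628,258), tip (643,82), rim centre (126,122), tab end (283,130).

```bash
cat > m.py <<'E'
from h import *
T=arm.camera_params("top");S=arm.camera_params("scene")
a=lambda x,y:((x+.5)/6-.5+205,(y+.5)/6-.5+170)
b=lambda x,y:((x+.5)/6-.5+320,(y+.5)/6-.5+200)
np.set_printoptions(precision=4,suppress=True)
for n,p,q in [("postfoot",(188,157),(567,512)),("posttop",(82,75),(628,258)),("tip",(127,268),(643,82)),("rim",(667,272),(126,122)),("tabend",(580,440),(283,130))]:
    print(n,*tri([ray(T,a(*p)),ray(S,b(*q))]))
print("foot z12",plane(T,a(188,157),.012),plane(S,b(567,512),.012), "footdisc",plane(T,a(201,197),.012))
print("top z196",plane(T,a(82,75),.196),"tip z200",plane(T,a(127,268),.2),plane(S,b(643,82),.2))
print("rim z72",plane(T,a(667,272),.072),plane(S,b(126,122),.072))
print("disc z12",plane(T,a(668,288),.012),"tabend z12",plane(T,a(580,440),.012),plane(S,b(283,130),.012))
print("handle end z.06",plane(T,a(585,203),.063))
for n,uv,z in [("saucer",(224,264),.014),("spoon",(433,253),.0),("tamper",(304,150),.064),("rc",(380,149),.01),("jar",(331,150),.095),("cam",(433,175),.07),("camlens",(437,173),.072)]: print(n,plane(T,uv,z))
t=cv2.imread("pics/top0.png");s=cv2.imread("pics/scene0.png")
up=lambda i,x,y,w,h,k:cv2.resize(i[y:y+h,x:x+w],None,fx=k,fy=k,interpolation=cv2.INTER_CUBIC)
cv2.imwrite("pics/c.png",np.hstack([up(t,405,150,57,50,7),up(s,180,190,57,50,7)]))
E
python3 m.py
```

```text
postfoot [0.6182 0.295  0.0094] [1.9, 1.9]
posttop [0.6197 0.2953 0.1933] [0.6, 0.6]
tip [0.5362 0.2706 0.1982] [0.7, 0.7]
rim [0.5527 0.049  0.0686] [0.7, 0.7]
tabend [0.4762 0.0951 0.0066] [2.6, 2.6]
foot z12 [0.6184 0.2925 0.012 ] [0.619 0.297 0.012] footdisc [0.5979 0.285  0.012 ]
top z196 [0.6193 0.2939 0.196 ] tip z200 [0.5362 0.2695 0.2   ] [0.5374 0.2715 0.2   ]
rim z72 [0.5525 0.0483 0.072 ] [0.555  0.0509 0.072 ]
disc z12 [0.5525 0.0495 0.012 ] tabend z12 [0.4768 0.0924 0.012 ] [0.4793 0.099  0.012 ]
handle end z.06 [0.587  0.0881 0.063 ]
saucer [0.414  0.3185 0.014 ]
spoon [ 0.4479 -0.3017  0.    ]
tamper [0.7465 0.0847 0.064 ]
rc [ 0.7678 -0.1478  0.01  ]
jar [0.737  0.0054 0.095 ]
cam [ 0.6708 -0.2921  0.07  ]
camlens [ 0.6763 -0.3035  0.072 ]
```

View pics/c.png

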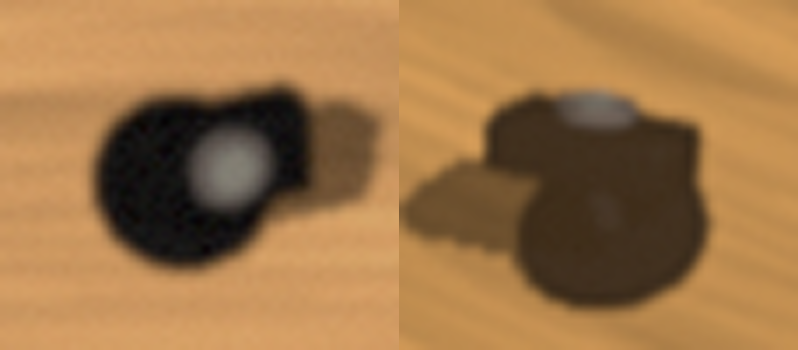

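The crop shows the black webcam seen from above and from the scene camera; lens at crop (231,166) in top and (198,110) in scene, foot circle centre (180,182) in top. Its heading needs a closer look with the wrist camera.

```bash
python3 - <<'E'
from h import *
np.set_printoptions(precision=4,suppress=True)
T=arm.camera_params("top");S=arm.camera_params("scene");W=arm.camera_params("wrist")
c=lambda x,y,x0,y0:((x+.5)/7-.5+x0,(y+.5)/7-.5+y0)
print("lens",*tri([ray(T,c(231,166,405,150)),ray(S,c(198,110,180,190))]))
print("foot",plane(T,c(180,182,405,150),.005))
s=arm.get_state();Rt=R.from_rotvec(s["orientation"]).as_matrix()
cc,v=ray(W,(W["cx"],W["cy"]))
print("tool axes",Rt.tolist()); print("cam in tool",Rt.T@(cc-s["tcp_pos"]),Rt.T@v)
print(Rt.T@R.from_rotvec(W["rvec"]).as_matrix().T)
E
```

```text
lens [ 0.6763 -0.3059  0.068 ] [0.5, 0.5]
foot [ 0.6849 -0.3025  0.005 ]
tool axes [[0.8974726721872278, 0.44106983653841664, -0.00044941416414730667], [0.44107006397297804, -0.8974722879013414, 0.000831333870835948], [-3.6660463594091546e-05, -0.000944322564669705, -0.9999995534553522]]
cam in tool [ 0.0784 -0.0004 -0.1606] [-0.2682  0.0001  0.9634]
[[ 0.0003 -0.9634 -0.2682]
 [ 1.      0.0002  0.0001]
 [-0.0001 -0.2682  0.9634]]
```

```bash
python3 nudge.py '0.06 -0.015 0 0 0 0;0.12 -0.03 0 0 0 0;0.18 -0.045 0 0 0 0;0.24 -0.06 0 0 0 0;0.30 -0.075 0 0 0 0;0.36 -0.09 0 0 0 0;0.42 -0.104 0 0 0 0;0.46 -0.114 0 0 0 0;0.46 -0.114 0 0 0 0;0.46 -0.114 0 0 0 0' 0.094 && python3 - <<'E'
from h import *
s=arm.get_state();W=arm.camera_params("wrist");g=arm.grab_frame("wrist");cv2.imwrite("pics/w1.png",g)
np.savez("w1.npz",**W)
print(s["qpos"],[proj(W,np.array(p)) for p in ([.676,-.306,.068],[.685,-.3025,.005])])
E
```

```text
t: 1.4
tcp_pos: [0.6597, -0.3012, 0.2241]
orientation: [3.06, 0.711, -0.001]
ft_force: [-0.2, -1.3, 0.6]
opening: 0.0937
gripper_force: 0.0
[ 0.37280447  0.51003791 -0.04924358  1.47100765  0.02675689  1.16196871
 -0.79528862] [array([328.23638062, 175.71775111]), array([327.08929916, 156.02324202])]
```

View pics/w1.png

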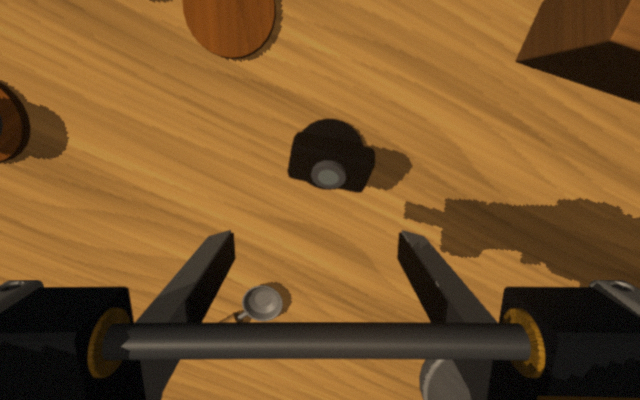

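The wrist view shows the black webcam at (330,155), grey lens at (328,175), block's front lower edge from (288,178) to (363,192). I'll fit that edge for the heading and triangulate the lens from three views.

```bash
python3 - <<'E'
from h import *
np.set_printoptions(precision=4,suppress=True)
W=dict(np.load("w1.npz"));T=arm.camera_params("top");S=arm.camera_params("scene")
g=cv2.imread("pics/w1.png");gr=cv2.GaussianBlur(g,(3,3),0)
sat=gr.max(2).astype(int)-gr.min(2); v=gr.max(2)
obj=((v<52)|((sat<28)&(v<130))).astype(np.uint8); 
roi=np.zeros_like(obj);roi[112:200,280:382]=1;obj&=roi
n,l,st,ce=cv2.connectedComponentsWithStats(obj);k=1+np.argmax(st[1:,4]);print(st[k]);obj=(l==k)
cols=np.arange(298,356);rows=[np.where(obj[:,c])[0].max()+.5 for c in cols]
p=np.polyfit(cols,rows,1);print("edge",p,np.std(rows-np.polyval(p,cols)))
for z in(.055,.06):
    A,B=[plane(W,(c,np.polyval(p,c)),z) for c in(290,362)];d=B-A
    print(A,B,np.linalg.norm(d),"LOS az",np.degrees(np.arctan2(d[1],d[0]))-90)
lens=((sat<28)&(v>60)&(v<130)).astype(np.uint8);lens[:155]=0;lens[195:]=0;lens[:,:305]=0;lens[:,352:]=0
n,l,st,ce=cv2.connectedComponentsWithStats(lens);k=1+np.argmax(st[1:,4]);print(st[k],ce[k])
c=lambda x,y,x0,y0:((x+.5)/7-.5+x0,(y+.5)/7-.5+y0)
e=cv2.fitEllipse(cv2.findContours((l==k).astype(np.uint8),0,1)[0][0]);print(e)
r=[ray(T,c(231,166,405,150)),ray(S,c(198,110,180,190)),ray(W,e[0])]
print(*tri(r)); print(plane(W,e[0],.07),plane(W,e[0],.072))
E
```

```text
[ 289  120   86   71 4568]
edge [  0.1945 122.0892] 1.4519493056889006
[ 0.6543 -0.2745  0.055 ] [ 0.6734 -0.3462  0.055 ] 0.07419469497422625 LOS az -165.12248181447794
[ 0.6555 -0.2744  0.06  ] [ 0.6742 -0.345   0.06  ] 0.07306915118999616 LOS az -165.12248181447796
[312 161  33  27 670] [327.5164 174.6746]
((327.4771728515625, 174.63111877441406), (25.107128143310547, 32.176570892333984), 110.11356353759766)
[ 0.6765 -0.3054  0.0684] [0.8, 0.2, 0.6]
[ 0.677  -0.3046  0.07  ] [ 0.6773 -0.3044  0.072 ]
```

```bash
python3 nudge.py '0.01 -0.06 0 0 0 -0.07;0.02 -0.12 0 0 0 -0.14;0.03 -0.18 0 0 0 -0.21;0.04 -0.24 0 0 0 -0.28;0.05 -0.30 0 0 0 -0.34;0.059 -0.361 0 0 0 -0.4;0.059 -0.361 0 0 0 -0.4;0.059 -0.361 0 0 0 -0.4' && python3 - <<'E'
from h import *
s=arm.get_state();W=arm.camera_params("wrist");g=arm.grab_frame("wrist");cv2.imwrite("pics/w2.png",g)
np.savez("w2.npz",**W)
print(s["qpos"])
E
```

```text
t: 2.45
tcp_pos: [0.5541, 0.0479, 0.2248]
orientation: [2.858, 1.302, 0.0]
ft_force: [0.5, 0.1, 0.1]
opening: 0.094
gripper_force: 0.0
[ 0.02663053  0.24674224 -0.26916025  1.86069624  0.0760477   1.04353022
 -0.98903649]
```

View pics/w2.png

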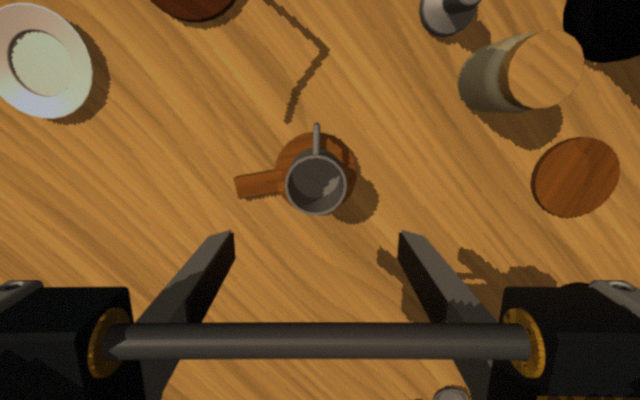

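The wrist view shows the cup rim centred near (316,182), handle pointing straight up the picture to (317,124) (aligned with tool x), disc centre about (316,170), tab end (237,187).

```bash
python3 - <<'E'
from h import *
np.set_printoptions(precision=4,suppress=True)
W=dict(np.load("w2.npz"));T=arm.camera_params("top");S=arm.camera_params("scene")
g=cv2.imread("pics/w2.png").astype(int)
sat=g.max(2)-g.min(2)
m=(sat<30).astype(np.uint8);m[:118]=0;m[222:]=0;m[:,:280]=0;m[:,352:]=0
m=cv2.morphologyEx(m,cv2.MORPH_OPEN,np.ones((3,3),np.uint8))
n,l,st,ce=cv2.connectedComponentsWithStats(m);k=1+np.argmax(st[1:,4]);m=(l==k).astype(np.uint8);print(st[k])
for r in range(122,156,4):
    w=np.where(m[r])[0]; print(r,w.min() if len(w) else 0,w.max() if len(w) else 0,end=' | ')
b=m.copy();b[:158]=0
c=cv2.findContours(b,0,1)[0][0][:,0];c=c[c[:,1]>162];e=cv2.fitEllipse(c);print(e)
a=lambda x,y:((x+.5)/6-.5+205,(y+.5)/6-.5+170)
q=lambda x,y:((x+.5)/6-.5+320,(y+.5)/6-.5+200)
rim,er=tri([ray(T,a(667,272)),ray(S,q(126,122)),ray(W,e[0])]);print("rim",rim,er)
for z in (.07,.072):
  C=plane(W,e[0],z);H=plane(W,(317.3,128),.063);print(C,H,np.degrees(np.arctan2(*(H-C)[1::-1])))
# coaster: wood-dark mask
o=cv2.imread("pics/w2.png");hsv=cv2.cvtColor(o,cv2.COLOR_BGR2HSV)
print("hsv tab",hsv[186,255],hsv[150,295],"table",hsv[230,300])
tab=[plane(W,(237,187),.012),plane(W,(262,184),.012)];print("tabend",tab)
print("disc c",plane(W,(316.5,173),.012))
E
```

```text
[ 287  132   59   82 3037]
122 0 0 | 126 0 0 | 130 0 0 | 134 317 319 | 138 316 319 | 142 316 319 | 146 317 319 | 150 307 325 | 154 300 331 | ((315.9864807128906, 183.7149200439453), (58.58662414550781, 59.14097595214844), 29.80585479736328)
rim [0.5545 0.0499 0.0687] [2.2, 1.6, 3.2]
[0.5575 0.0517 0.07  ] [0.5927 0.0903 0.063 ] 47.63110754210868
[0.5578 0.0521 0.072 ] [0.5927 0.0903 0.063 ] 47.61619062689471
hsv tab [ 14 209 111] [ 13 210 124] table [ 17 166 177]
tabend [array([0.4781, 0.0978, 0.012 ]), array([0.502 , 0.0817, 0.012 ])]
disc c [0.5573 0.0505 0.012 ]
```

```bash
python3 nudge.py '0.003 0 0.055 0 0 0;0.003 0 0.11 0 0 0;0.003 0 0.15 0 0 0;0.003 0 0.173 0 0 0;0.003 0 0.173 0 0 0' && python3 nudge.py '0 0 0 0 0 0;0 0 0 0 0 0;0 0 0 0 0 0;0 0 0 0 0 0' 0.04 30
```

```text
t: 3.12
tcp_pos: [0.5551, 0.0498, 0.0499]
orientation: [-2.859, -1.301, 0.005]
ft_force: [0.3, 0.0, 0.5]
opening: 0.0939
gripper_force: 0.0
t: 3.62
tcp_pos: [0.5563, 0.0517, 0.052]
orientation: [2.857, 1.305, 0.001]
ft_force: [-1.2, 0.1, 6.9]
opening: 0.0584
gripper_force: 30.0
```

```bash
python3 nudge.py '0 0 -0.04 0 0 0;0 0 -0.09 0 0 0;0 0 -0.14 0 0 0;0 0 -0.18 0 0 0;0.015 -0.025 -0.2 0 0 -0.17;0.03 -0.05 -0.2 0 0 -0.34;0.05 -0.075 -0.2 0 0 -0.5;0.065 -0.1 -0.2 0 0 -0.67;0.08 -0.125 -0.2 0 0 -0.84;0.094 -0.149 -0.2 0 0 -1.01;0.094 -0.149 -0.2 0 0 -1.01;0.094 -0.149 -0.2 0 0 -1.01' && python3 - <<'E'
from h import *
s=arm.get_state();W=arm.camera_params("wrist");g=arm.grab_frame("wrist");cv2.imwrite("pics/w3.png",g)
np.savez("w3.npz",**W)
print(s["qpos"],[proj(W,np.array(p)) for p in([.5365,.2702,.199],[.619,.2945,.195],[.566,.279,.19])])
E
```

```text
t: 5.12
tcp_pos: [0.505, 0.2197, 0.2514]
orientation: [1.872, 2.522, -0.001]
ft_force: [-0.3, -0.4, -1.7]
opening: 0.0584
gripper_force: 30.0
[-0.08708052  0.23876739 -0.51413095  1.82910984  0.13071052  1.10736814
 -0.35396034] [array([385.0127979 , 167.98581238]), array([516.64682673, 167.6510788 ]), array([428.60258313, 165.67092971])]
```

View pics/w3.png

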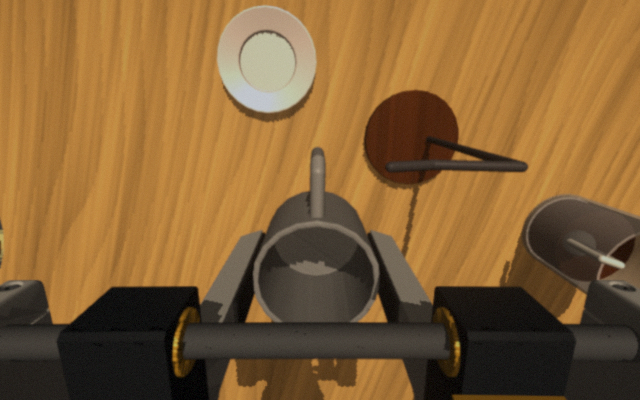

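The held cup's handle top is at (317,150), hook tip at (391,167), post top at (522,166); hook bar is level in the picture, parallel with tool y as wanted.

```bash
python3 - <<'E'
from h import *
np.set_printoptions(precision=4,suppress=True)
W=dict(np.load("w3.npz"));T=arm.camera_params("top");S=arm.camera_params("scene")
s=arm.get_state();Rt=R.from_rotvec(s["orientation"]).as_matrix();t=s["tcp_pos"]
a=lambda x,y:((x+.5)/6-.5+205,(y+.5)/6-.5+170)
b=lambda x,y:((x+.5)/6-.5+320,(y+.5)/6-.5+200)
g=cv2.imread("pics/w3.png").max(2)
for c in range(386,526,8):
    col=g[155:180,c];w=np.where(col<75)[0];print(c,155+(w.min()+w.max())/2 if len(w) else 0,len(w),end=' | ')
tip=tri([ray(T,a(127,268)),ray(S,b(643,82)),ray(W,(391,167))]);top=tri([ray(T,a(82,75)),ray(S,b(628,258)),ray(W,(521,166.5))])
print("\ntip",tip,"top",top)
for n,X in(("tip",tip[0]),("top",top[0]),("tipW",plane(W,(391,167),.2)),("topW",plane(W,(521,166.5),.196))): print(n,X,"tool",Rt.T@(X-t))
d=(top[0]-tip[0]);print("hook az",np.degrees(np.arctan2(d[1],d[0])),"tool y az",np.degrees(np.arctan2(Rt[1,1],Rt[0,1])))
# handle outer bar: top outer, height approx TCP-8mm+16.5+3.5
for dz in(0.0,.008): 
    print("handle px 317,152",Rt.T@(plane(W,(317,152),t[2]+dz)-t))
E
```

```text
386 170.5 11 | 394 166.0 14 | 402 166.5 12 | 410 169.5 16 | 418 167.0 25 | 426 165.0 19 | 434 163.5 15 | 442 164.0 9 | 450 164.5 8 | 458 165.5 6 | 466 165.5 6 | 474 162.5 7 | 482 162.5 12 | 490 162.5 13 | 498 163.0 13 | 506 164.0 11 | 514 165.0 9 | 522 166.5 7 | 
tip (array([0.5378, 0.2711, 0.1999]), [2.1, 0.5, 2.1]) top (array([0.6205, 0.2955, 0.1946]), [1.3, 0.5, 1.0])
tip [0.5378 0.2711 0.1999] tool [0.0401 0.0462 0.0515]
top [0.6205 0.2955 0.1946] tool [0.0395 0.1324 0.0568]
tipW [0.5397 0.272  0.2   ] tool [0.0404 0.0482 0.0514]
topW [0.6207 0.296  0.196 ] tool [0.0399 0.1327 0.0554]
hook az 16.451012526520454 tool y az 16.807677588137665
handle px 317,152 [ 0.0569  0.0008 -0.    ]
handle px 317,152 [ 0.058   0.0008 -0.008 ]
```

```bash
python3 nudge.py '0 0 0.025 0 0 0;0 0 0.049 0 0 0;0 0 0.049 0 0 0;0 0.02 0.049 0 0 0;0 0.04 0.049 0 0 0;0 0.06 0.049 0 0 0;0 0.0775 0.049 0 0 0;0 0.0775 0.049 0 0 0;0 0.0775 0.056 0 0 0;0 0.0775 0.062 0 0 0;0 0.0775 0.062 0 0 0' && python3 - <<'E'
from h import *
s=arm.get_state();W=arm.camera_params("wrist");g=arm.grab_frame("wrist");k=arm.grab_frame("scene")
print(s["qpos"],proj(arm.camera_params("scene"),np.array([.566,.279,.19])))
u=lambda i:cv2.resize(i,(400,400),interpolation=cv2.INTER_CUBIC)
cv2.imwrite("pics/w4.png",np.hstack([u(g[90:290,220:420]),u(k[160:260,360:460])]))
E
```

```text
t: 6.55
tcp_pos: [0.5785, 0.2426, 0.189]
orientation: [-1.869, -2.524, 0.001]
ft_force: [0.2, 1.0, -2.0]
opening: 0.058
gripper_force: 30.0
[-0.13264102  0.42242862 -0.47807005  1.72721979  0.2196201   1.04621007
 -0.3897084 ] [425.04038513 225.09028001]
```

View pics/w4.png

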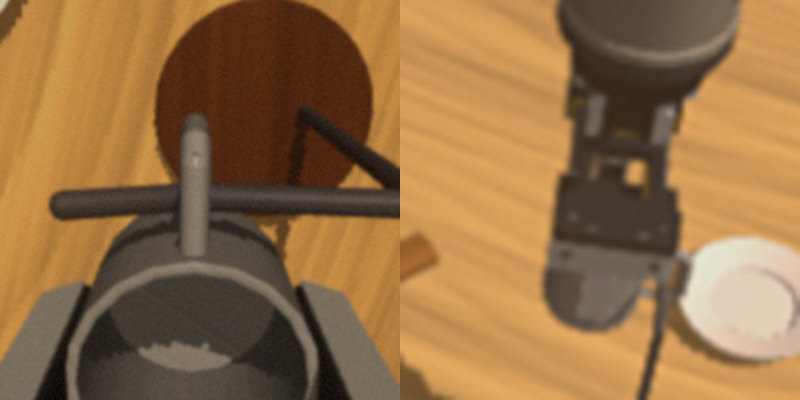

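The cup's loop encircles the bar near the notch, with the bar passing between loop top and cup wall; scene crop confirms it is clear of the post. Picture budget: one left. I tilt the cup about the bar so it swings less on release.

```bash
python3 nudge.py '0.0006 0 0.006 0 0.15 0;0.002 0 0.0118 0 0.3 0;0.0044 0 0.0174 0 0.45 0;0.0076 0 0.0226 0 0.6 0;0.0088 0 0.0242 0 0.65 0;0.0088 0 0.0242 0 0.65 0;0.0088 0 0.0242 0 0.65 0' && python3 -c "
from h import *
s=arm.get_state();Rt=R.from_rotvec(s['orientation']).as_matrix();print(s['qpos'],Rt[:,2],s['wrist_torque'])"
```

```text
t: 7.52
tcp_pos: [0.5765, 0.2519, 0.1659]
orientation: [-1.53, -2.069, -0.515]
ft_force: [-0.2, 0.6, -0.8]
opening: 0.0584
gripper_force: 30.0
[ 0.34630578  0.6075121  -0.72200034  1.75924363 -0.3268929   0.93757762
  0.21481262] [-0.17604176  0.57796001 -0.79685101] [-0.78019667 -0.27517329 -0.01081388]
```

```bash
python3 nudge.py '-0.0024 0 0.0032 0 0 0;-0.0024 0 0.0032 0 0 0' && python3 nudge.py '0 0 0 0 0 0;0 0 0 0 0 0;0 0 0 0 0 0;0 0 0 0 0 0' 0.072 && python3 - <<'E'
from h import *
for i in range(2):
    k=arm.grab_frame("scene");cv2.imwrite(f"pics/s5_{i}.png",k)
    cv2.imwrite(f"pics/t5_{i}.png",arm.grab_frame("top"));cv2.imwrite(f"pics/w5_{i}.png",arm.grab_frame("wrist"))
E
```

```text
t: 7.78
tcp_pos: [0.5763, 0.252, 0.1615]
orientation: [-1.529, -2.068, -0.515]
ft_force: [-0.4, 1.1, -1.7]
opening: 0.0582
gripper_force: 30.0
t: 8.28
tcp_pos: [0.5765, 0.2513, 0.1613]
orientation: [-1.53, -2.066, -0.516]
ft_force: [0.1, -0.0, -0.0]
opening: 0.0718
gripper_force: 0.0
```

```bash
python3 nudge.py '0 0 -0.03 0 0 0;0 0 -0.06 0 0 0;0 0 -0.1 0 0 0;0 0 -0.14 0 0 0;0 0 -0.15 0 -0.15 0;0 0 -0.15 0 -0.3 0;0 0 -0.15 0 -0.45 0;0 0 -0.15 0 -0.6 0;0 0 -0.15 0 -0.65 0;0 0 -0.15 0 -0.65 0' && python3 - <<'E'
from h import *
np.set_printoptions(precision=4,suppress=True)
P={n:arm.camera_params(n) for n in("wrist","scene","top")};I={n:arm.grab_frame(n) for n in P}
for n in P: cv2.imwrite(f"pics/{n}6.png",I[n])
np.savez("w6.npz",**P["wrist"])
N=np.array([.566,.279,.17]);o=[]
for n,w in(("wrist",100),("scene",50),("top",50)):
    p=proj(P[n],N).round().astype(int);print(n,p)
    x=min(max(p[0]-w,0),640-2*w);y=min(max(p[1]-w,0),400-2*w);print(x,y)
    o.append(cv2.resize(I[n][y:y+2*w,x:x+2*w],(266,266),interpolation=cv2.INTER_CUBIC))
# coaster close-up
p=proj(P["wrist"],np.array([.52,.07,.012]));print("coaster",p)
o2=[cv2.resize(I["wrist"],(399,250)),cv2.resize(I["top"][180:260,255:383],(399,250),interpolation=cv2.INTER_CUBIC)]
cv2.imwrite("pics/v6.png",np.vstack([np.hstack(o),np.hstack(o2)]))
print(arm.get_state()["qpos"])
E
```

```text
t: 9.82
tcp_pos: [0.6024, 0.1661, 0.281]
orientation: [-1.866, -2.527, -0.001]
ft_force: [0.4, -0.3, -0.3]
opening: 0.0722
gripper_force: 0.0
wrist [313  48]
213 0
scene [424 230]
374 180
top [226 204]
176 154
coaster [236.1487 217.1279]
[ 0.0715  0.3536 -0.5672  1.6286  0.1984  1.2179 -0.2418]
```

View pics/v6.png

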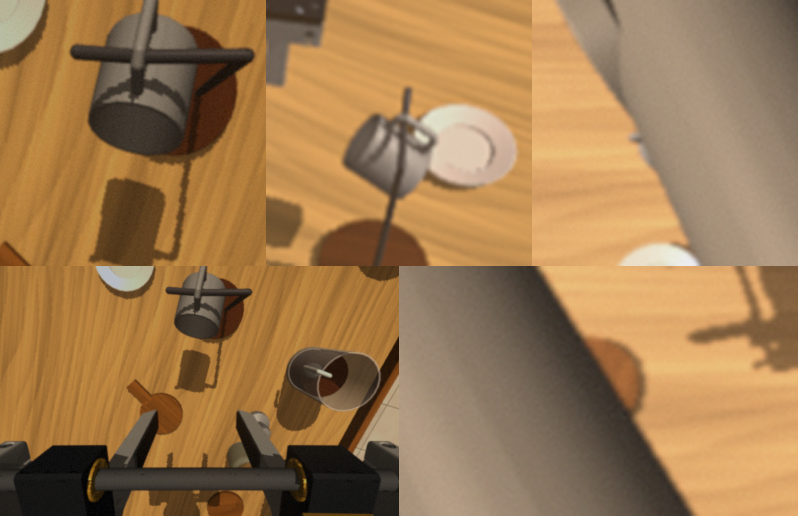

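The cup hangs by its handle on the hook with handle uppermost (scene crop), resting clear of the fingers; the coaster lies free with its tab end at about wrist pixel (213,190). Now over the tab to measure it by mask.

```bash
python3 nudge.py '-0.01 -0.03 0 0 0 -0.15;-0.02 -0.06 0 0 0 -0.3;-0.03 -0.09 0.01 0 0 -0.45;-0.04 -0.127 0.03 0 0 -0.6;-0.04 -0.127 0.061 0 0 -0.715;-0.04 -0.127 0.061 0 0 -0.715;-0.04 -0.127 0.061 0 0 -0.715' 0.06 && python3 - <<'E'
from h import *
np.set_printoptions(precision=4,suppress=True)
s=arm.get_state();W=arm.camera_params("wrist");o=arm.grab_frame("wrist");cv2.imwrite("pics/w7.png",o);t=s["tcp_pos"]
np.savez("w7.npz",**W)
h=cv2.cvtColor(cv2.GaussianBlur(o,(3,3),0),cv2.COLOR_BGR2HSV)
m=((h[...,0]<16)&(h[...,1]>185)&(h[...,2]<165)&(h[...,2]>60)).astype(np.uint8)
m=cv2.morphologyEx(m,cv2.MORPH_OPEN,np.ones((3,3),np.uint8))
n,l,st,ce=cv2.connectedComponentsWithStats(m)
for i in range(1,n):
    if st[i,4]>400: print(i,st[i],ce[i],plane(W,ce[i],.012))
print(proj(W,np.array([.556,.0505,.012])),proj(W,np.array([.478,.097,.012])),s["qpos"])
E
```

```text
t: 10.85
tcp_pos: [0.4939, 0.0892, 0.2206]
orientation: [0.873, 3.018, 0.002]
ft_force: [-0.3, 0.4, -0.2]
opening: 0.0599
gripper_force: 0.0
1 [ 473  111   91   92 4782] [511.6039 150.8781] [0.5838 0.2858 0.012 ]
2 [ 276  158   79  115 5624] [314.6894 225.867 ] [0.5428 0.0576 0.012 ]
[315.6096 237.8129] [313.5019 161.4739] [ 0.3039  0.2065 -0.6838  1.9581  0.1511  1.0269  0.5595]
```

```bash
python3 - <<'E'
from h import *
from scipy.optimize import least_squares
np.set_printoptions(precision=4,suppress=True)
W=dict(np.load("w7.npz"));W2=dict(np.load("w2.npz"));o=cv2.imread("pics/w7.png");s=arm.get_state();t=s["tcp_pos"];Rt=R.from_rotvec(s["orientation"]).as_matrix()
h=cv2.cvtColor(cv2.GaussianBlur(o,(3,3),0),cv2.COLOR_BGR2HSV)
m=((h[...,0]<16)&(h[...,1]>185)&(h[...,2]<165)&(h[...,2]>60)).astype(np.uint8)
m=cv2.morphologyEx(m,cv2.MORPH_OPEN,np.ones((3,3),np.uint8))
l=cv2.connectedComponents(m)[1];b=(l==l[225,314]).astype(np.uint8)
for r in range(158,274,6): w=np.where(b[r])[0];print(r,w.min(),w.max(),end=' | ')
c=max(cv2.findContours(b,0,1)[0],key=len)[:,0]
X=np.array([plane(W,p,.012) for p in c])[:,:2]
d=X[np.hypot(*(X-[.556,.0505]).T)<.053]
f=least_squares(lambda q:np.hypot(d[:,0]-q[0],d[:,1]-q[1])-q[2],[.556,.05,.047],loss="soft_l1",f_scale=.001).x
rows=range(166,186);mid=[(np.mean(np.where(b[r])[0]),r) for r in rows]
A=plane(W,mid[0],.012)[:2];B=plane(W,mid[-1],.012)[:2]
tt=np.array([plane(W,p,.012)[:2] for p in mid]);C=f[:2]
v=tt.mean(0)-C;az=np.arctan2(v[1],v[0]);print("\ndisc",f,"tab az (disc->tab)",np.degrees(az),"axis",np.degrees(np.arctan2(*(A-B)[::-1])))
e=np.array([np.mean(np.where(b[159])[0]),157.5]);print("end",plane(W,e,.012),np.linalg.norm(plane(W,e,.012)[:2]-C),"h",tri([ray(W,e),ray(W2,(236,187))]))
G=C+.072*v/np.linalg.norm(v);print("grip",G,"tool",Rt.T@(np.r_[G,.02]-t),"tool x az",np.degrees(np.arctan2(Rt[1,0],Rt[0,0])))
E
```

```text
158 315 322 | 164 302 324 | 170 302 324 | 176 302 324 | 182 302 324 | 188 302 325 | 194 303 325 | 200 301 330 | 206 291 340 | 212 285 346 | 218 280 350 | 224 278 352 | 230 276 354 | 236 276 354 | 242 276 354 | 248 277 352 | 254 280 349 | 260 286 344 | 266 292 337 | 272 308 321 | 
disc [0.554  0.0509 0.0466] tab az (disc->tab) 149.35248292416557 axis 149.09556642488798
end [0.474  0.0989 0.012 ] 0.0933139204167087 h (array([0.4748, 0.0983, 0.0051]), [0.1, 0.1])
grip [0.492  0.0876] tool [ 0.0007 -0.0029  0.2007] tool x az 147.76729273941837
```

```bash
python3 nudge.py '0 -0.003 0.05 0 0 -0.027;0 -0.003 0.1 0 0 -0.027;0 -0.003 0.15 0 0 -0.027;0 -0.003 0.18 0 0 -0.027;0 -0.003 0.19 0 0 -0.027;0 -0.003 0.1975 0 0 -0.027;0 -0.003 0.1975 0 0 -0.027;0 -0.003 0.1975 0 0 -0.027' && python3 -c "
from h import *
for i in range(3): arm.grab_frame('wrist');print(arm.get_state()['tcp_pos'],arm.get_state()['ft_force'])"
```

```text
t: 11.9
tcp_pos: [0.4922, 0.0867, 0.0232]
orientation: [0.827, 3.029, 0.001]
ft_force: [-0.5, 0.1, 0.2]
opening: 0.0598
gripper_force: 0.0
[0.4921519  0.08669432 0.02308535] [0.16652247 0.10571198 0.46839717]
[0.49205584 0.08666444 0.02297854] [-0.88093591  0.49481148 -0.0133128 ]
[0.49196981 0.08663235 0.02283781] [ 0.27603956 -0.33722655  0.00724084]
```

```bash
python3 nudge.py '0 0 0 0 0 0;0 0 0 0 0 0;0 0 0 0 0 0;0 0 0 0 0 0;0 0 0 0 0 0' 0.01 60 && python3 nudge.py '0 0 -0.02 0 0 0;0 0 -0.05 0 0 0;0 0 -0.1 0 0 0;0 0 -0.15 0 0 0;0 0 -0.2 0 0 0;0 0 -0.24 0 0 0;0 0 -0.24 0 0 0;0 0 -0.24 0 0 0' && python3 - <<'E'
from h import *
np.set_printoptions(precision=4,suppress=True)
s=arm.get_state();W=arm.camera_params("wrist");o=arm.grab_frame("wrist");cv2.imwrite("pics/w8.png",o);t=s["tcp_pos"];Rt=R.from_rotvec(s["orientation"]).as_matrix()
h=cv2.cvtColor(cv2.GaussianBlur(o,(3,3),0),cv2.COLOR_BGR2HSV)
m=((h[...,0]<16)&(h[...,1]>185)&(h[...,2]<165)&(h[...,2]>60)).astype(np.uint8)
m=cv2.morphologyEx(m,cv2.MORPH_OPEN,np.ones((3,3),np.uint8))
n,l,st,ce=cv2.connectedComponentsWithStats(m)
for i in range(1,n):
    if st[i,4]>300: print(st[i],ce[i])
# expected coaster centre in tool: (-.072,0,+.011 top at ...)
zt=t[2]-.023+.012
C=t-.072*Rt[:,0];C[2]=zt
print("expected disc top centre px",proj(W,C),[proj(W,C+.047*Rt[:,0]),proj(W,C-.047*Rt[:,0]),proj(W,C+.047*Rt[:,1]),proj(W,C-.047*Rt[:,1])],s["qpos"],s["wrist_torque"],s["gripper_force"])
L=np.array([.6767,-.305,.070]);a=np.radians(194.9);e=np.radians(55)
d=np.array([np.cos(e)*np.cos(a),np.cos(e)*np.sin(a),np.sin(e)]);V=L+.16*d
c_tool=np.array([-.072,0,.023])  # coaster origin (underside centre) in tool
print("view",V)
for taz in(90,105,120,150,180,195):
    x=np.array([np.cos(np.radians(taz)),np.sin(np.radians(taz)),0]);x-=d*(x@d);x/=np.linalg.norm(x)
    z=-d;Rn=np.c_[x,np.cross(z,x),z];p=V-Rn@c_tool
    rv=R.from_matrix(Rt.T@Rn).as_rotvec();print(taz,"TCP",p,"shift tool",Rt.T@(p-t),"rv",rv,np.linalg.norm(rv))
E
```

```text
t: 12.68
tcp_pos: [0.4915, 0.0867, 0.0222]
orientation: [-0.827, -3.031, -0.0]
ft_force: [1.2, 0.5, 0.5]
opening: 0.025
gripper_force: 60.0
t: 13.68
tcp_pos: [0.4911, 0.0864, 0.2614]
orientation: [-0.827, -3.03, 0.001]
ft_force: [-0.2, -0.5, -2.0]
opening: 0.0252
gripper_force: 60.0
[ 461  118   77   82 3411] [492.3471 152.9417]
[ 293  213   47   98 3355] [317.5744 251.8537]
[272 361  21  39 375] [280.272  386.5093]
[331 360  30  40 556] [349.6367 385.0576]
expected disc top centre px [314.9386 359.9732] [array([314.9096, 291.0629]), array([314.963 , 421.6637]), array([392.157 , 360.1884]), array([237.7137, 360.1406])] [ 0.3472  0.1606 -0.7129  1.9133  0.117   1.1101  0.6261] [ 0.0449 -0.0655  0.0279] 59.99403655529022
view [ 0.588  -0.3286  0.2011]
90 TCP [ 0.5693 -0.2608  0.2287] shift tool [-0.2438 -0.2592  0.0327] rv [-0.6119 -0.1769  0.9601] 1.1521744751848628
105 TCP [ 0.5567 -0.2624  0.2198] shift tool [-0.2338 -0.2671  0.0416] rv [-0.5801 -0.2381  0.7514] 0.9786520734594233
120 TCP [ 0.5449 -0.2673  0.211 ] shift tool [-0.2261 -0.2773  0.0504] rv [-0.5446 -0.2957  0.5424] 0.8235127702649153
150 TCP [ 0.5248 -0.2879  0.1937] shift tool [-0.2193 -0.3052  0.0678] rv [-0.4549 -0.4094  0.0868] 0.6181399961805897
180 TCP [ 0.5153 -0.3249  0.1806] shift tool [-0.23   -0.3419  0.0809] rv [-0.3247 -0.5253 -0.4639] 0.7723830527067457
195 TCP [ 0.5183 -0.3473  0.1786] shift tool [-0.2439 -0.3596  0.0829] rv [-0.2419 -0.5793 -0.7698] 0.9933217649551579
```

```bash
python3 nudge.py '-0.02 -0.03 0 0 0 0;-0.05 -0.07 0 0 0 0;-0.08 -0.11 0 -0.06 -0.05 0.01;-0.11 -0.15 0.01 -0.12 -0.11 0.02;-0.14 -0.19 0.02 -0.19 -0.17 0.04;-0.17 -0.23 0.035 -0.27 -0.24 0.05;-0.195 -0.265 0.05 -0.35 -0.31 0.07;-0.21 -0.29 0.06 -0.42 -0.37 0.08;-0.219 -0.305 0.068 -0.455 -0.409 0.087;-0.219 -0.305 0.068 -0.455 -0.409 0.087;-0.219 -0.305 0.068 -0.455 -0.409 0.087' && python3 - <<'E'
from h import *
np.set_printoptions(precision=4,suppress=True)
s=arm.get_state();t=s["tcp_pos"];Rt=R.from_rotvec(s["orientation"]).as_matrix()
L=np.array([.6767,-.305,.070]);a=np.radians(194.9);e=np.radians(55)
d=np.array([np.cos(e)*np.cos(a),np.cos(e)*np.sin(a),np.sin(e)]);V=L+.16*d
O=t+Rt@np.array([-.072,0,.023]);print("err",O-V,"tool",Rt.T@(V-O),"ang",np.arccos(-Rt[:,2]@d),s["qpos"],s["gripper_force"])
for n in("top","scene"):
    P=arm.camera_params(n);o=arm.grab_frame(n);cv2.imwrite(f"pics/{n}9.png",o)
    h=cv2.cvtColor(cv2.GaussianBlur(o,(3,3),0),cv2.COLOR_BGR2HSV)
    m=((h[...,0]<18)&(h[...,1]>175)&(h[...,2]<190)&(h[...,2]>40)).astype(np.uint8)
    c=O-.012*Rt[:,2];p=proj(P,c);print(n,"expect top-face centre",p)
    ring=[proj(P,c+.047*(np.cos(q)*Rt[:,0]+np.sin(q)*Rt[:,1])) for q in np.linspace(0,6.283,8,endpoint=False)];print(np.round(ring).tolist())
    k=m[int(p[1])-24:int(p[1])+24:2,int(p[0])-30:int(p[0])+30:2];print(p.astype(int)-[30,24]);print("\n".join("".join(".#"[v] for v in r) for r in k))
E
```

```text
t: 15.1
tcp_pos: [0.5253, -0.2863, 0.1938]
orientation: [0.794, 2.47, 0.444]
ft_force: [-0.2, 0.3, -0.6]
opening: 0.0255
gripper_force: 60.0
err [ 0.0005  0.0017 -0.0001] tool [-0.0007 -0.0015 -0.0006] ang 0.0022844495300547254 [ 1.1669  0.2666 -0.5787  2.1045 -0.6923  0.5159  2.1415] 59.99382197856903
top expect top-face centre [464.7328 196.1735]
[[452.0, 210.0], [447.0, 199.0], [453.0, 186.0], [466.0, 179.0], [478.0, 182.0], [482.0, 193.0], [476.0, 206.0], [464.0, 213.0]]
[434 172]
..............................
..............................
..............................
..............................
..............................
..............................
..............................
..............................
..............................
..............................
..............................
..............................
..............................
..............................
..............................
..............................
..............................
..............................
..............................
.....................
[... 365 characters left out ...]
..................
..............................
..............................
..............................
..............................
..............................
..............................
..............................
..............................
..............................
..............................
..............................
............##......#...###...
............###############...
..............########........
..............................
..............................
..............................
..............................
..............................
..............................
..............................
..............................
```

```bash
python3 - <<'E'
from h import *
a=cv2.imread("pics/scene9.png");z=cv2.imread("pics/scene0.png");b=cv2.imread("pics/scene6.png")
roi=(slice(205,260),slice(395,450));print("cup diff 9 vs 6",np.abs(a[roi].astype(int)-b[roi]).mean(),"9 vs 0",np.abs(a[roi].astype(int)-z[roi]).mean())
d=cv2.absdiff(a,z).max(2);h=cv2.cvtColor(a,cv2.COLOR_BGR2HSV)
for r in range(134,160,1): print(r,"".join(("w" if h[r,c,1]>110 else "g") if d[r,c]>18 else "." for c in range(186,240)))
E
```

```text
cup diff 9 vs 6 6.776969696969697 9 vs 0 13.936528925619834
134 w.............................................wgggwggg
135 ww............................................wgggwggg
136 www...........................................wggwwggg
137 www...........................................wggwwggg
138 wwww..........................................wggwwggg
139 gwwww.........................................wggwwggg
140 ggwwww........................................wggwgggg
141 ggwwwww.......................................wggwgggg
142 ggwwwww....wwwwwwwwwwwwwwwwwwww...............wggwgggg
143 gggwwwww..wwwwwwwwwwwwwwwwwwwwwwwwwww.........wggwgggg
144 gggwwwwwwwwwwwwwwwwwwwwwwwwwwwwwwwwwwwwwww....wggwgggg
145 gggwwwwwwwwwwwwwwwwwwwwwwwwwwwwwwwwwwwwwwwwwwwwwwwwggg
146 gggwwwwwwwwwwwwwwwwwwwwwwwwwwwwwwwwwwwwwwwwwwwwwwwwggg
147 gggwwwwwwwwwwwwwwwwwwwwwwwwwwwwwwwwwwwwwwwwwwwwwwwwggg
148 gggwwwwwwwwwwwwwwwwwwwwwwwwwwwwwwwwwwwwwwwwwwwwwwwwggg
149 gggwwwwwwwwwwwwwwwwwwwwwwwwwwwwwwwwwwwwwwwwwwwwwwwwggg
150 gggwwwwwwwwwwwwwwwwwwwwwwwwwwwwwwwwwwwwwwwwwwwwwwwwwww
151 gggwwwwwwwwwwwww..wwwwwwwwwwwwwwwwwwwwwwwww...........
152 ggwwwwwwwwwwwwwww...........wwwwwwwwww................
153 ggwwwwwwwwwwwwwww.....................................
154 gwwwwwwwwwwwwwwww.....................................
155 gwwwwwwwwwwwww........................................
156 wwwwwwwwwwwwww........................................
157 wwwwwwwwwwwwwwww......................................
158 wwwwwwwwwwwwwwwww.....................................
159 wwwwwwwwwwwwwwwww.....................................
```

```bash
python3 nudge.py '0 0 0 0 0 0;0 0 0 0 0 0;0 0 0 0 0 0;0 0 0 0 0 0;0 0 0 0 0 0;0 0 0 0 0 0;0 0 0 0 0 0;0 0 0 0 0 0' && python3 - <<'E'
from h import *
a=arm.grab_frame("scene").astype(int);p=cv2.imread("pics/scene9.png").astype(int);b=cv2.imread("pics/scene6.png").astype(int)
q=(slice(222,256),slice(402,434))
print("now vs 9",abs(a[q]-p[q]).mean(),"now vs 6",abs(a[q]-b[q]).mean())
t0=[arm.grab_frame("top").astype(int)[180:215,200:245] for _ in range(3)];print("top motion",abs(t0[0]-t0[2]).mean())
s=[arm.get_state(),arm.grab_frame("wrist"),arm.get_state()];print(s[0]["tcp_pos"],s[2]["tcp_pos"],s[2]["gripper_force"],s[2]["wrist_torque"])
E
```

```text
t: 16.2
tcp_pos: [0.5252, -0.2873, 0.1942]
orientation: [0.794, 2.468, 0.443]
ft_force: [-0.2, 0.1, -1.2]
opening: 0.0255
gripper_force: 60.0
now vs 9 0.5343137254901961 now vs 6 9.485600490196079
top motion 1.4742857142857142
[ 0.52524017 -0.28730079  0.19419333] [ 0.5252482  -0.28724152  0.19418511] 59.993911385536194 [-0.12518188  0.59870515  0.03151186]
```

```bash
python3 - <<'E'
from h import *
for f in("scene6","scene9"):
    h=cv2.cvtColor(cv2.imread(f"pics/{f}.png"),cv2.COLOR_BGR2HSV)
    print(f);print("\n".join("".join("#" if h[r,c,1]<90 else "." for c in range(392,460)) for r in range(208,262,2)))
E
```

```text
scene6
....................................................................
....................................................................
....................................................................
...................................#................................
..................................##................................
..................................##................................
..................................#...........###############.......
.................................##........#######################..
......................#####....######...############################
....................############.###################################
..................#################...##############################
................####################################################
...............#####################################################
..............######################################################
.............#######################################################
............##############################################
[... 1939 characters left out ...]
##########
...............#####################################################
..................##############.#########..########################
.....................##########.########......######################
........................######..######............#################.
...........................##..#####................................
...............................#....................................
....................................................................
....................................................................
....................................................................
....................................................................
```

The cup still hangs on the hook and has stopped moving. The coaster is where I meant it to be, so I'm handing in.

```bash
python3 -c "
from plant import arm
print(arm.finish_job())"
```

```text
the job is handed in; nothing more can be done
None
```

I handed the job in at about 16.5 s: the cup hangs by its handle on the hook, and the gripper holds the coaster with its underside to the lens, within about 2 mm and 0.002 rad of the view pose I measured; no verdict was returned.

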